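# Fit the sight glass and screw down its retaining ring

### The arm

A 7-joint arm with a two-finger parallel gripper is mounted at the origin on the work surface. World frame = base frame: x ahead of the robot, y to its left, z up, the work surface at z = 0. Lengths are in m, angles in rad, forces in N, time in s.
With the tool pointing down it reaches from about 0.35 to 0.775 m from the base axis. Payload 3.1 kg.
Tool frame: the origin (TCP) lies on the centre line of the jaws, within the pads' length; the fingertips stand 25 mm ahead of it and the grasp point (between the pads) lies 6 mm ahead of it; x points along the fingers, y is the direction in which the jaws open and shut, and the axes are right-handed (so a half turn about x gives the same grasp; the last joint's range is limited). The gripper opens to 85 mm and grips with 20 to 120 N. Pads are 22 mm wide; open, the fingers measure 114 mm over their backs; the gripper's body (76 mm by 85 mm) begins 54 mm behind the grasp point. The pads swing forward as they close: fully open they stand 13 mm farther back than shut.
Start: joints at [1.165, 0.311, 0.014, 1.512, -0.004, 1.319, -0.027], TCP at [0.196, -0.514, 0.256] pointing down, gripper open.
Joint ranges: [-2.7, 2.7], [-0.3, 1.91], [-1.27, 1.3], [0.12, 2.57], [-1.44, 4.58], [0.2, 2.03], [-3.05, 3.05]. Speed limits (rad/s): [2.79, 2.79, 3.14, 3.14, 3.14, 3.14, 3.14].

### API

Orientations are given as a unit quaternion [x, y, z, w].
In Python, from cell import env gives the robot as it stands. The module is installed in compiled form; this text tells all that it offers.
- The arm moves only by the tool carry_out, never from a script. Its argument "targets" is a list that holds one entry, the list of rows, each a list of 6 numbers: the shift along the world's x, y, z each as a share of 0.03 m, from -1 to 1, then the turn, a rotation vector about the world's x, y, z each as a share of 180 degrees, from -1 to 1. In form: [[[dx, dy, dz, wx, wy, wz], ...]]. A call has 1 to 10 rows; each row shifts and turns the commanded pose from where the row before left it; what a row does not reach is not made up. A row lasts 1/8 s, in which the tool goes at most 62.5 mm and 10.7 degrees, less where a joint would pass 70% of its speed; a pose out of reach is approached as far as the arm can. A call with a number of a shift or a turn outside -1 to 1 is refused whole. A call with a gripper value outside its range is refused whole. "grip" is the closure, from 0 (fully open) to 1 (shut), set as the call begins (left out, the last holds). The fingers move at their own pace and stop on an object; the grip force is fixed at half the most. Time passes only in rows, so rows that do not move let the fingers close. It gives the time, the measured TCP pose, the force and the opening at its end, in the units of the state.
- env.sense(): the state, without advancing time (a new reading comes with each control period).
- env.camera(name): name is "scene" or "side" or "wrist"; returns a dict with "color" (400x640x3 uint8, red, green, blue), "vfov" (degrees; the focal length in pixels is half the picture's height over the tangent of half this angle, whatever the lens; pixels are square), "cx", "cy" (the principal point, pixels), "k1" (the pictures are not rectified: a ray, as slopes to the right and down, at radius r is drawn at 1 + k1 r^2 times it, then the intrinsics apply), "eye" and "orientation" of the camera in the world. Camera axes: x right, y down, z forward; pixel columns grow to the right and rows downward; lengths in m; the calibration is good to about 2 mm. A picture is of the moment at which its call begins. There is no depth.
- env.sign_off(): hands the job in, once; it reports no verdict.
The state is a dict: "clock": time; "joint_pos": joint angles; "joint_vel": joint speeds; "joint_efforts": joint torques, N m; "eef_pos": TCP position; "tool_rot": TCP orientation; "ft_force": force on the tool from outside, world axes, zero at the start; "wrist_torque": the same for the moment, N m; "width": finger opening in m.
Only numpy, scipy, OpenCV 4.12 (cv2) and the standard library are available. Lean on these libraries where they do the work, as an engineer would, in place of code of your own. Each camera call takes 0.05 s, during which the arm holds its last target.

### The job

Fit the two-eared sight glass into the sight housing: stand it upright on the seat, glass upward, its two ears going down through the two gaps in the retaining ring. Then turn the ring clockwise by its upright peg until it comes snug against its stop, so that it holds the ears down, and let go. The similar glass on a full round flange belongs to another housing.

Things in the scene. Friction and masses are not known exactly. Their poses are not given: they have to be found in the camera images.
- glass_center (a point): Sight glass, 70 mm tall: glass cylinder 40 mm across on a brass foot 48 mm across, 14 mm high, with two ears (22 wide, 8 thick, at the bottom) along this point's +x and -x, 80 mm tip to tip. Point: on the axis, 35 mm above its underside; z up. 0.14-0.28 kg. Grip the upper half of the glass, 45-50 mm above the underside, to keep the fingers above the ring. A look-alike with round flange is near.
- seat (a point): Centre of the flat seat in the fixed green round housing, 40 mm above the bench, z up; pipe stubs along x. The dark ring above it, 128 mm across, has its top 17 mm above the seat (14 closed). Open, its claws stand at +y and -y, 60 mm apart; the ears pass through the gaps at +x and -x (85 deg wide, 92 mm across), so the ears go along x, either way round, with 6 mm and 15 deg to spare.
- peg (a point): Ring's upright steel peg, 14 mm in diameter. Point: on its axis, 45 mm above the seat with the ring open, 82 mm from the seat's axis; peg top 22 mm higher, its arm 27 mm lower. Ring open: 35 deg counter-clockwise (from above) of the seat's +x; closed: 35 deg clockwise of it. Pinch or push it in an arc about the seat's axis with 2 to 3 N.
- ring (a joint): Turn of the retaining ring in rad: 0 open, growing clockwise seen from above to the stop at 1.22 (70 deg), where it is snug. It screws down 3 mm on the way, stays where it is left, and starts at 0 to 0.1.
There are look-alikes about, which are no part of the job. What is shaped like the part that bears glass_center but blue is not meant.

How it is judged:
By the outcome, as a careful person would: the job done as asked, in the order asked, and still so for the second after the job is handed in, with the robot touching nothing.
It also fails if it takes over 50 s, if anything falls off the work surface, if the arm or the gripper's body presses on something with over 40 N, if the wrist force passes 120 N, or if a joint passes its speed limit or range.

## Working session

There is one attempt and no reset: what is moved stays moved. The work goes in short steps, Python scripts to look and compute and a tool call to move; the robot and the scene stay as the last step left them, time stands still between calls to the robot, and variables do not carry over. Pictures are saved under pics/ and viewed, and the job is handed in when it is done.

Besides the shell and the picture viewer there is one more tool, called after "Call:" by a JSON object that holds its "api" and its "payload", one argument or row to a line. carry_out: Moves the arm, as the interface text tells. Shift numbers are shares of 0.03 m and turn numbers shares of 180 degrees, none past 1 either way. Its arguments: {"type":"object","properties":{"targets":{"type":"array","items":{"type":"array","items":{"type":"array","items":{"type":"number"}}}},"grip":{"type":"number"}},"required":["targets"]}

```bash
mkdir -p pics
cat > h.py <<'E'
import numpy as np, cv2
from cell import env
from scipy.spatial.transform import Rotation as R
def snap(name,fn):
    c=env.camera(name); cv2.imwrite('pics/'+fn+'.png',c['color'][:,:,::-1])
    import pickle; pickle.dump(c,open('pics/'+fn+'.pkl','wb')); return c
def load(fn):
    import pickle; return pickle.load(open('pics/'+fn+'.pkl','rb'))
def f(c): return 200/np.tan(np.radians(c['vfov'])/2)
def rot(c):
    o=np.array(c['orientation']); return o if o.shape==(3,3) else R.from_quat(o).as_matrix()
def ray(c,u,v):
    F=f(c); xd=np.array([(u-c['cx'])/F,(v-c['cy'])/F]); x=xd.copy()
    for _ in range(30): x=xd/(1+c['k1']*(x@x))
    d=rot(c)@np.array([x[0],x[1],1]); return np.array(c['eye']),d/np.linalg.norm(d)
def onz(c,u,v,z):
    e,d=ray(c,u,v); return e+d*(z-e[2])/d[2]
def proj(c,p):
    q=rot(c).T@(np.array(p)-np.array(c['eye'])); x=q[:2]/q[2]; x=x*(1+c['k1']*(x@x)); return x*f(c)+[c['cx'],c['cy']]
def tri(obs):
    A=np.zeros((3,3));b=np.zeros(3)
    for c,u,v in obs:
        e,d=ray(c,u,v);P=np.eye(3)-np.outer(d,d);A+=P;b+=P@e
    return np.linalg.solve(A,b)
def crop(fn,x0,y0,x1,y1,s,out):
    im=cv2.imread('pics/'+fn+'.png')[y0:y1,x0:x1]; cv2.imwrite('pics/'+out+'.png',cv2.resize(im,None,fx=s,fy=s,interpolation=cv2.INTER_CUBIC))
E
python3 - <<'E'
from h import *
for n in ['scene','side','wrist']:
    c=snap(n,n+'0'); print(n,c['vfov'],c['cx'],c['cy'],c['k1'],c['eye'],c['orientation'])
print(env.sense())
E
```

```text
scene 57.0594504574259 318.08709628094954 192.59661426115397 0.023767655687233668 [ 1.01034122 -0.52813173  0.57678539] [ 0.81897029  0.3610899  -0.1772819  -0.40923451]
side 50.31038691187931 318.6627344830436 198.1735880489916 -0.008186146694261645 [0.07783192 0.50657545 0.92736643] [-0.2976006   0.88807266 -0.3349161   0.10291763]
wrist 70.40523837798125 316.4108429965321 204.6264396108519 -0.020180405689731156 [ 0.26259412 -0.4876976   0.37258229] [ 0.81506252 -0.5617945  -0.08075749  0.11635402]
{'clock': 0.15, 'joint_pos': array([ 1.16528987,  0.31155594,  0.01400599,  1.51270285, -0.00438737,
        1.31919494, -0.02722078]), 'joint_vel': array([ 6.89770627e-06, -6.49937485e-04,  1.90067726e-04, -3.06018358e-03,
        1.25264481e-03,  6.50716133e-04,  4.82255830e-04]), 'joint_efforts': array([ 1.03214210e-03, -3.80273688e+01,  1.46674826e-01, -2.30848092e+01,
        1.23050495e-02,  9.75810864e-03,  3.82187841e-05]), 'eef_pos': array([ 0.19553363, -0.51352008,  0.25545724]), 'tool_rot': array([-0.69528677, -0.12856279,  0.6955873 , -0.1273037 ]), 'ft_force': array([-0.78260725, -0.38308735,  0.20015896]), 'wrist_torque': array([-0.03604642,  0.04146372,  0.03991678]), 'width': 0.08535791385267345}
```

View pics/scene0.png

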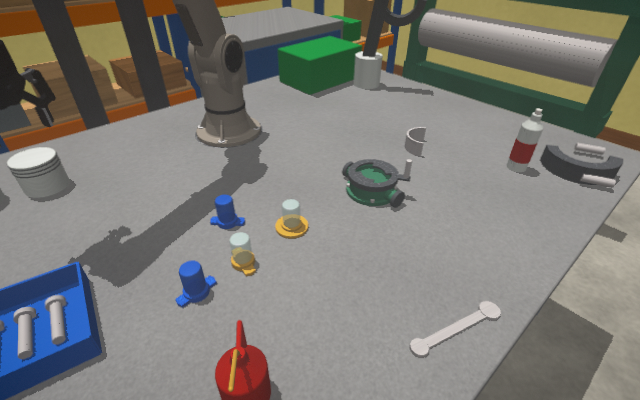

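View pics/side0.png

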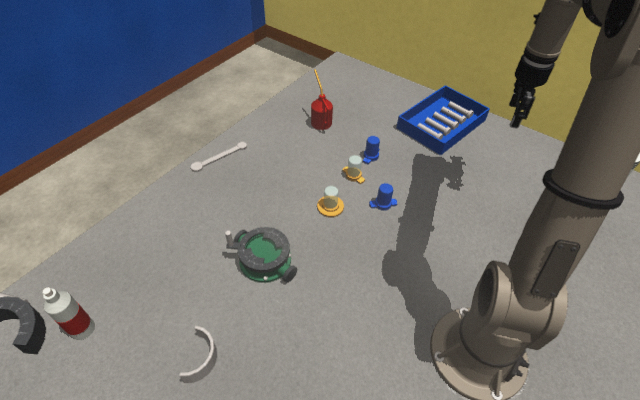

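View pics/wrist0.png

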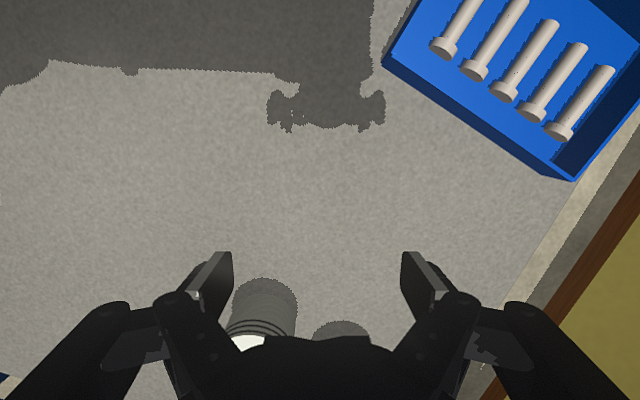

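The scene view shows four similar parts:
- Glass at (241,250), with an ear visible at (249,270).
- Glass at (291,217), on a full round flange.
- Blue copies at (226,212) and (194,282).

The first one fits the description. The housing is at (373,180) and its peg at (407,167). I'll confirm these in enlarged crops.

Run:
```python
from h import *
crop('scene0',200,190,320,290,6,'c1'); crop('side0',310,130,410,220,7,'c2'); crop('scene0',330,145,425,215,8,'c3'); crop('side0',215,215,310,290,8,'c4')
```

```text
(no output)
```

View pics/c1.png

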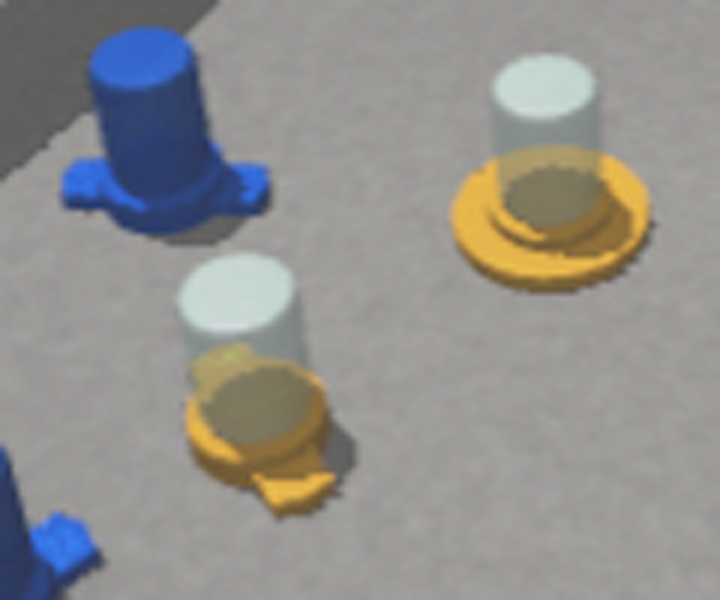

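View pics/c2.png

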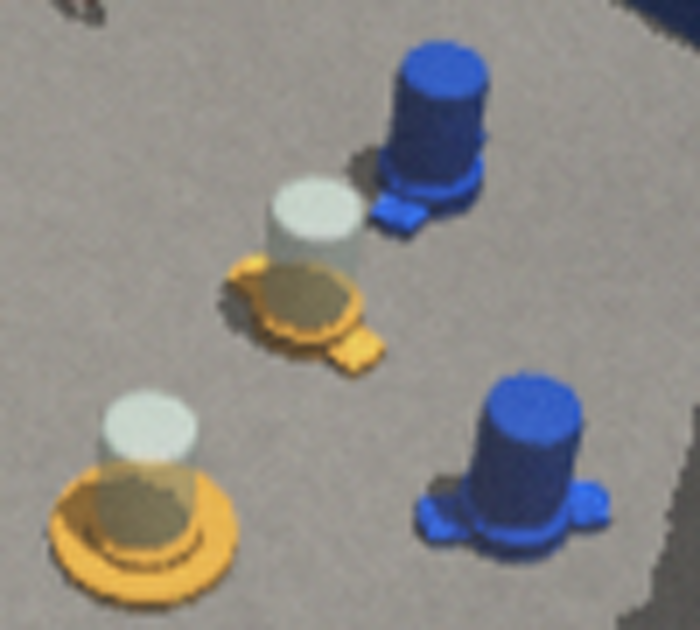

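View pics/c3.png

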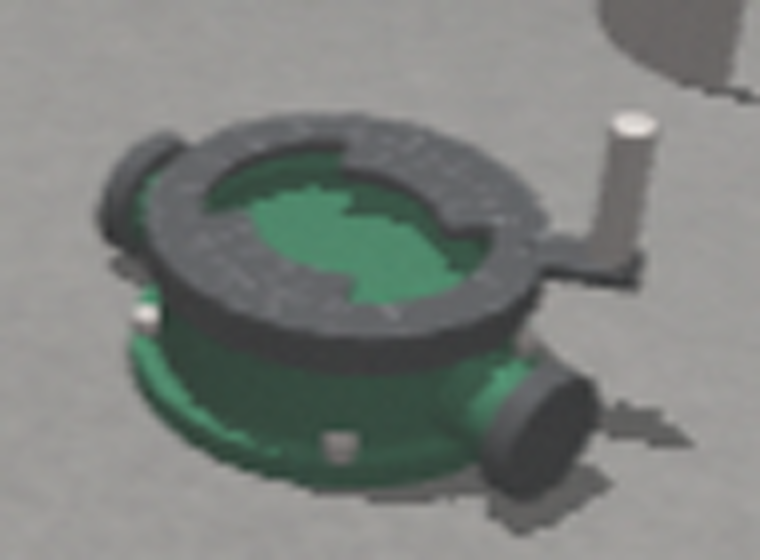

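View pics/c4.png

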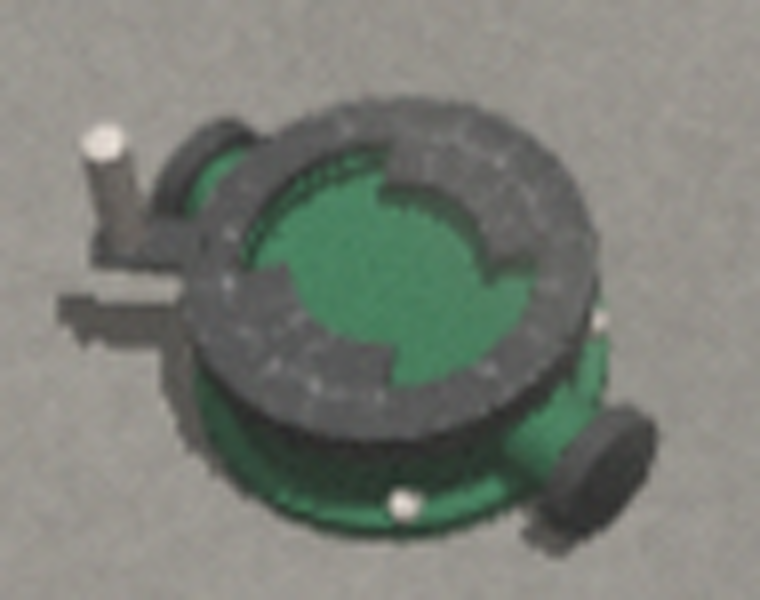

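The crops confirm that the amber glass at (241,250) scene / (355,170) side has two ears. Its neighbour has a round flange, and the other two are blue. I'll measure now.

Run:
```python
from h import *
s=load('scene0');d=load('side0')
def m(n,a,b,z):
    print(n,'scene',onz(s,*a,z).round(4),'side',onz(d,*b,z).round(4),'tri',tri([(s,*a),(d,*b)]).round(4))
m('glasstop',(239.7,238.7),(355.4,159.9),.07)
m('ring',(373.6,173.1),(264.3,248.5),.057)
m('pegtop',(409.3,160.6),(227.9,232.9),.107)
# outer end caps of pipe (dark): scene (533,430)/(145,190?) side (615,480),(205,165)
m('cap1',(330+545/8,145+435/8),(215+205/8,215+165/8),.02)
m('nearear',(200+297/6,190+487/6),(310+240/7,130+268/7),.008)
m('farear',(200+225/6,190+358/6),(310+358/7,130+345/7),.008)
```

```text
glasstop scene [ 0.5246 -0.2867  0.07  ] side [ 0.5155 -0.2827  0.07  ] tri [ 0.5186 -0.2854  0.0654]
ring scene [0.5385 0.0991 0.057 ] side [0.5267 0.1032 0.057 ] tri [0.5318 0.1028 0.052 ]
pegtop scene [0.6063 0.1432 0.107 ] side [0.599  0.1453 0.107 ] tri [0.6027 0.1452 0.1043]
cap1 scene [0.6209 0.1002 0.02  ] side [0.6217 0.0932 0.02  ] tri [0.6216 0.0955 0.0228]
nearear scene [ 0.5568 -0.2935  0.008 ] side [ 0.5537 -0.2882  0.008 ] tri [ 0.5549 -0.2917  0.0048]
farear scene [ 0.4903 -0.2789  0.008 ] side [ 0.4876 -0.2807  0.008 ] tri [ 0.4885 -0.2796  0.0077]
```

Run:
```python
from h import *
s=load('scene0');d=load('side0');w=load('wrist0')
for n,a,b in [('blueA',(200+142/6,190+48/6),(310+533/7,130+408/7)),('blueB',(190.5,266.5),(310+443/7,130+68/7)),('round',(200+544/6,190+86/6),(310+150/7,130+428/7))]:
    print(n,onz(s,*a,.07).round(3),onz(d,*b,.07).round(3))
st=env.sense();print(R.from_quat(st['tool_rot']).as_matrix().round(3))
p=st['eef_pos'];print('tcp in wrist',proj(w,p),proj(w,p+[0,0,-.1]))
```

```text
blueA [ 0.39  -0.242  0.07 ] [ 0.387 -0.241  0.07 ]
blueB [ 0.526 -0.391  0.07 ] [ 0.521 -0.39   0.07 ]
round [ 0.508 -0.145  0.07 ] [ 0.5   -0.141  0.07 ]
[[-0.001  0.356 -0.935]
 [ 0.002 -0.935 -0.356]
 [-1.    -0.002  0.   ]]
tcp in wrist [317.23202675 281.77659331] [317.00081922 214.66389532]
```

Call:
{"api": "carry_out", "payload": {
  "targets": [
    [[0.9, 0.7, 0, 0, 0, 0.032], [0.9, 0.7, 0, 0, 0, 0.032], [0.9, 0.7, 0, 0, 0, 0.032], [0.9, 0.7, 0, 0, 0, 0.032], [0.9, 0.7, -0.1, 0, 0, 0.032], [0.9, 0.7, -0.1, 0, 0, 0.032], [0.9, 0.7, -0.2, 0, 0, 0.032], [0.9, 0.7, -0.2, 0, 0, 0.032], [0.9, 0.7, -0.3, 0, 0, 0.032], [0.9, 0.7, -0.3, 0, 0, 0.032]]
  ],
  "grip": 0
}}

```text
clock: 1.4
eef_pos: [0.4676, -0.3017, 0.2202]
tool_rot: [0.546, 0.449, -0.546, 0.449]
ft_force: [0.8, -0.8, 0.9]
width: 0.0853
```

Call:
{"api": "carry_out", "payload": {
  "targets": [
    [[0.9, 0.3, -0.2, 0, 0, 0], [0.9, 0.3, -0.2, 0, 0, 0], [0, 0, 0, 0, 0, 0], [0, 0, 0, 0, 0, 0]]
  ]
}}

```text
clock: 1.9
eef_pos: [0.5196, -0.2856, 0.2083]
tool_rot: [-0.547, -0.448, 0.548, -0.448]
ft_force: [-0.5, -0.3, -0.3]
width: 0.0853
```

Run:
```python
from h import *
w=snap('wrist','w1');st=env.sense();print(st['eef_pos'],st['clock']);print(R.from_quat(st['tool_rot']).as_matrix().round(3))
print(proj(w,[.52,-.285,.07]),proj(w,[.5,-.143,.07]))
```

```text
[ 0.51915288 -0.28627609  0.20846567] 1.95
[[-0.001  0.98  -0.2  ]
 [-0.001 -0.2   -0.98 ]
 [-1.    -0.001  0.001]]
[316.36753631 200.79482784] [257.17930917  39.57520023]
```

View pics/w1.png

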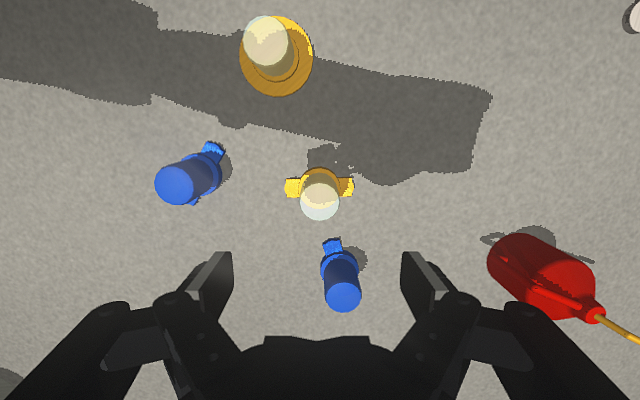

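The wrist view shows the eared glass with its top at (319,202) and its ears at (292,187) and (347,187). The jaws lie nearly along the ears. I'll measure closer.

Run:
```python
from h import *
crop('w1',270,150,370,230,7,'c5')
```

```text
(no output)
```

View pics/c5.png

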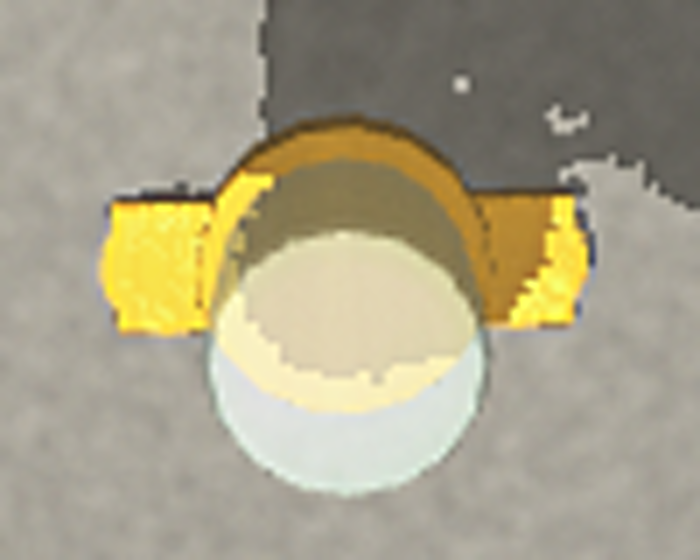

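Run:
```python
from h import *
w=load('w1')
q=lambda x,y:(270+x/7-.43,150+y/7-.43)
print('top',onz(w,*q(349,362),.07)); l=onz(w,*q(102,268),.008);r=onz(w,*q(590,258),.008)
print(l,r,(l+r)/2,np.linalg.norm(r-l),np.degrees(np.arctan2(*(r-l)[1::-1])))
a=onz(w,*q(210,362),.07);b=onz(w,*q(488,362),.07);print(np.linalg.norm(a-b))
e=.0
```

```text
top [ 0.5227125 -0.2860343  0.07     ]
[ 0.48331877 -0.27947659  0.008     ] [ 0.56201149 -0.29369632  0.008     ] [ 0.52266513 -0.28658646  0.008     ] 0.07996715202245357 -10.242783286017252
0.03717758334089182
```

Call:
{"api": "carry_out", "payload": {
  "targets": [
    [[0.12, 0, -0.3, 0, 0, 0.007], [0, 0, -0.8, 0, 0, 0], [0, 0, -0.8, 0, 0, 0], [0, 0, -0.8, 0, 0, 0], [0, 0, -0.8, 0, 0, 0], [0, 0, -0.8, 0, 0, 0], [0, 0, -0.6, 0, 0, 0], [0, 0, -0.25, 0, 0, 0], [0, 0, 0, 0, 0, 0], [0, 0, 0, 0, 0, 0]]
  ]
}}

```text
clock: 3.2
eef_pos: [0.5241, -0.2864, 0.0548]
tool_rot: [0.543, 0.452, -0.543, 0.454]
ft_force: [0.0, 0.4, -0.1]
width: 0.0852
```

Run:
```python
from h import *
snap('wrist','w2');snap('side','s2');crop('side','',0,0,0,0) if 0 else None
crop('s2',290,110,430,215,5.5,'c6')
```

```text
(no output)
```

View pics/w2.png

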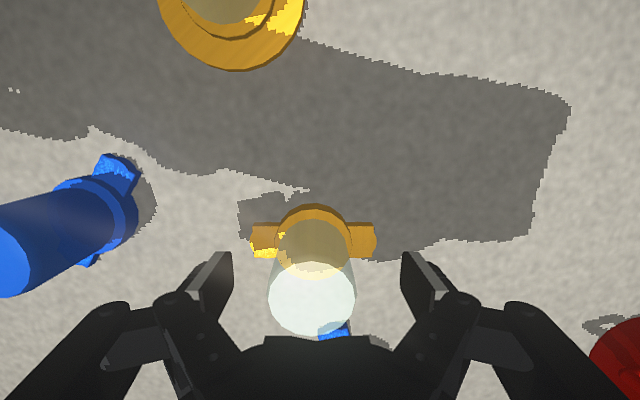

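View pics/c6.png

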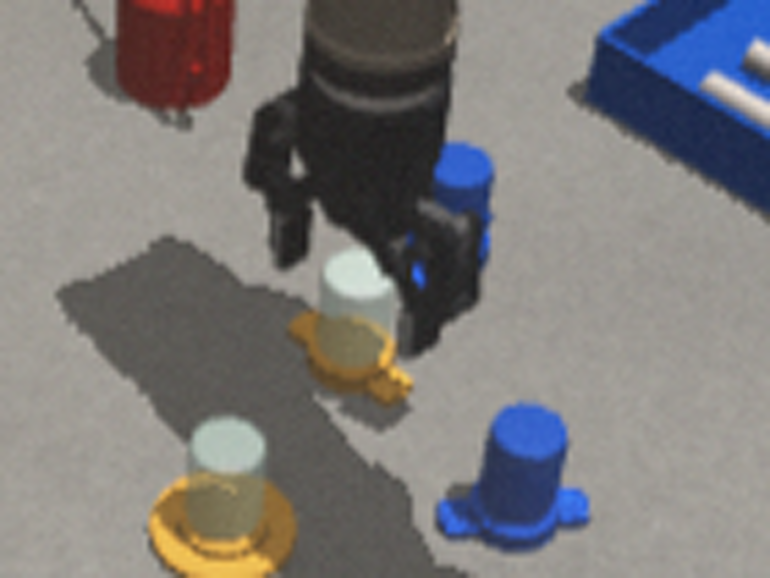

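The glass stands upright between the jaws, with its top at (312,298) in the wrist view. The blue part is clear of the fingers. I'll check the centring, then close.

Run:
```python
from h import *
w=load('w2'); print(onz(w,312.5,298,.07),env.sense()['eef_pos'],proj(w,env.sense()['eef_pos']+[0,0,.015]))
```

```text
[ 0.52323851 -0.2847199   0.07      ] [ 0.52409602 -0.28630668  0.05481726] [315.21396895 300.64108066]
```

Call:
{"api": "carry_out", "payload": {
  "targets": [
    [[0, 0, 0, 0, 0, 0], [0, 0, 0, 0, 0, 0], [0, 0, 0, 0, 0, 0], [0, 0, 0, 0, 0, 0], [0, 0, 0, 0, 0, 0], [0, 0, 0, 0, 0, 0]]
  ],
  "grip": 1
}}

```text
clock: 4.05
eef_pos: [0.5236, -0.2862, 0.0542]
tool_rot: [0.543, 0.453, -0.543, 0.453]
ft_force: [-1.0, -0.1, 3.7]
width: 0.0384
```

Call:
{"api": "carry_out", "payload": {
  "targets": [
    [[0, 0, 0.3, 0, 0, 0], [0, 0, 0.7, 0, 0, 0], [0, 0, 1, 0, 0, 0], [0, 0, 1, 0, 0, 0], [0, 0, 1, 0, 0, 0], [0, 0, 0.6, 0, 0, 0], [0, 0, 0.2, 0, 0, 0], [0, 0, 0, 0, 0, 0]]
  ]
}}

```text
clock: 5.05
eef_pos: [0.523, -0.2858, 0.1972]
tool_rot: [-0.543, -0.453, 0.543, -0.453]
ft_force: [0.3, -0.4, -3.7]
width: 0.039
```

Call:
{"api": "carry_out", "payload": {
  "targets": [
    [[0, 0.6, 0, 0, 0, 0.006], [0, 1, 0, 0, 0, 0.006], [0, 1, 0, 0, 0, 0.006], [0, 1, 0, 0, 0, 0.006], [0, 1, 0, 0, 0, 0.006], [0, 1, 0, 0, 0, 0.006], [0, 1, 0, 0, 0, 0.006], [0, 0.6, 0, 0, 0, 0.006], [0, 0, 0, 0, 0, 0], [0, 0, 0, 0, 0, 0]]
  ]
}}

```text
clock: 6.3
eef_pos: [0.5233, -0.0718, 0.1977]
tool_rot: [-0.507, -0.492, 0.508, -0.493]
ft_force: [-0.1, -1.7, -3.0]
width: 0.039
```

Run:
```python
from h import *
snap('wrist','w3');snap('side','s3');snap('scene','sc3')
st=env.sense();print(st['eef_pos'],st['width'],st['ft_force']);print(R.from_quat(st['tool_rot']).as_matrix().round(3))
```

```text
[ 0.52324798 -0.07182447  0.19760021] 0.03858530412526825 [-0.42748702 -0.59219338 -2.63426835]
[[-0.     0.999 -0.032]
 [-0.001 -0.032 -0.999]
 [-1.    -0.     0.001]]
```

View pics/w3.png

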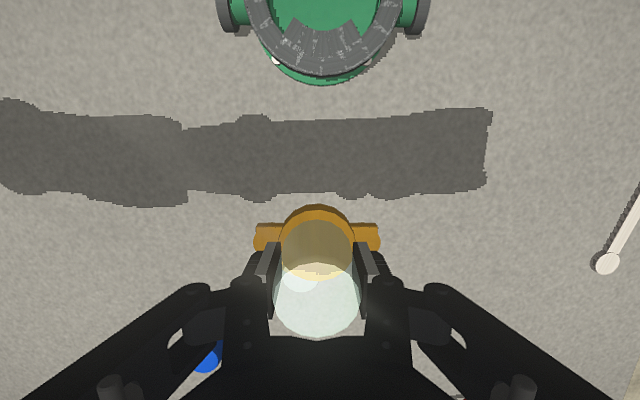

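View pics/sc3.png

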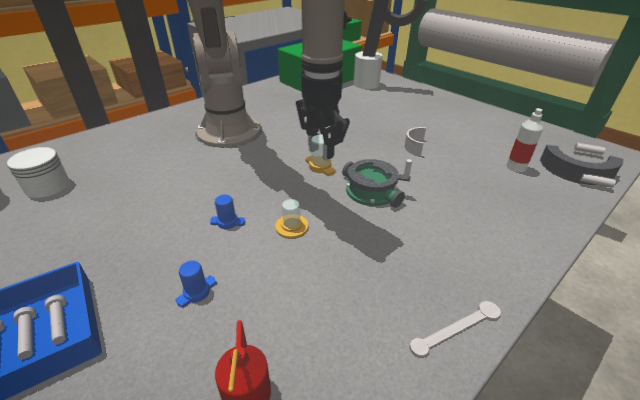

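The glass hangs straight in the jaws. I'll move closer so the whole ring is in the wrist view.

Call:
{"api": "carry_out", "payload": {
  "targets": [
    [[0, 0.5, 0, 0, 0, 0], [0, 1, 0, 0, 0, 0], [0, 0.5, 0, 0, 0, 0], [0, 0, 0, 0, 0, 0], [0, 0, 0, 0, 0, 0]]
  ]
}}

```text
clock: 7.08
eef_pos: [0.5234, -0.0114, 0.1977]
tool_rot: [-0.507, -0.492, 0.508, -0.493]
ft_force: [-0.1, -0.9, -3.0]
width: 0.0388
```

Run:
```python
from h import *
snap('wrist','w4')
st=env.sense();print(st['eef_pos'],st['width'],st['ft_force']);print(R.from_quat(st['tool_rot']).as_matrix().round(3))
crop('w4',180,0,480,210,2.6,'c7');crop('w4',230,190,400,350,3.5,'c8')
```

```text
[ 0.52338626 -0.01168597  0.1976789 ] 0.03929285409367558 [ 0.0287755   0.04310947 -2.99558166]
[[-0.     1.    -0.031]
 [-0.001 -0.031 -1.   ]
 [-1.    -0.     0.001]]
```

View pics/c7.png

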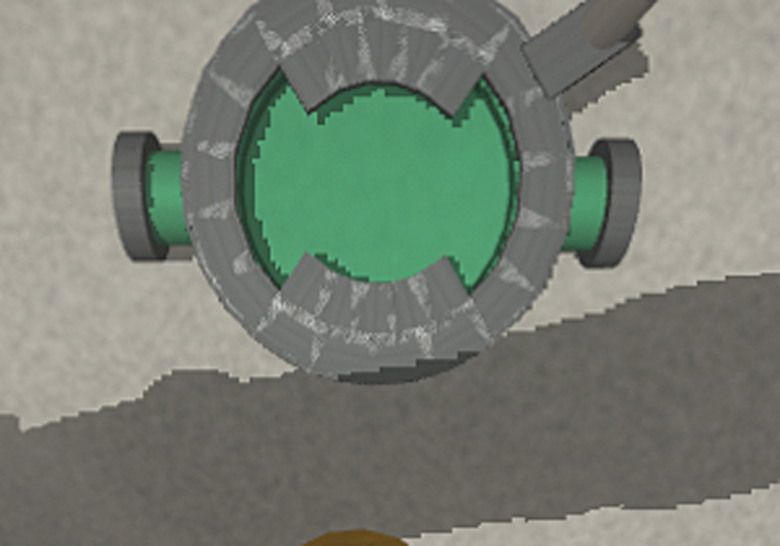

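View pics/c8.png

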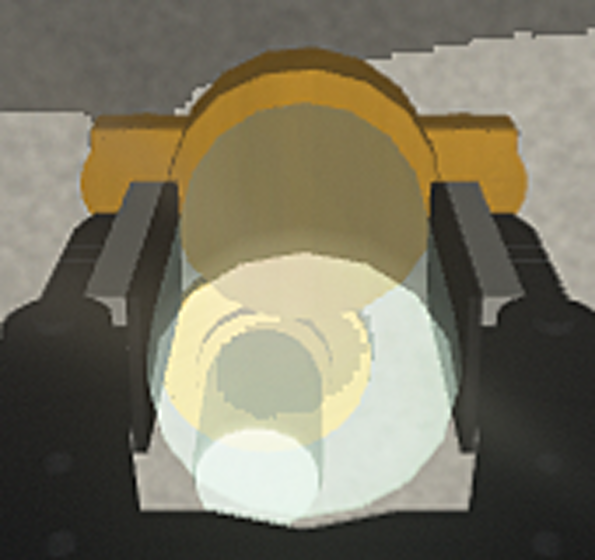

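Run:
```python
from h import *
w=load('w4')
q=lambda x,y:(180+x/2.6-.3,y/2.6-.3)
P={k:onz(w,*q(*v),.057) for k,v in dict(UL=(309,113),UR=(458,127),LL=(308,253),LR=(447,257),gl=(235,178),gr=(521,178)).items()}
for k in P:print(k,P[k].round(4))
o=[(198,105),(183,190),(205,262),(245,325),(295,368),(573,185),(560,255),(525,312),(480,355)]
pts=np.array([onz(w,*q(*v),.057)[:2] for v in o])
A=np.c_[2*pts,np.ones(len(pts))];s=np.linalg.lstsq(A,(pts**2).sum(1),rcond=None)[0];print('outer c',s[:2],'r',np.sqrt(s[2]+s[:2]@s[:2]))
print('corner mean',np.mean([P[k] for k in('UL','UR','LL','LR')],0), 'gap w',np.linalg.norm(P['gl']-P['gr']),(P['gl']+P['gr'])/2)
for a,b in(('UL','LR'),('UR','LL')):print('diag',np.linalg.norm(P[a]-P[b]),np.degrees(np.arctan2(*(P[a]-P[b])[1::-1])))
# caps: outer face tops z?
for z in(.02,.03):
  l=onz(w,*q(130,195),z);r=onz(w,*q(620,205),z);print('caps',l,r,np.degrees(np.arctan2(*(r-l)[1::-1])),(l+r)/2)
# held glass ears: left tip (81,185) right (526,185) in c8
g=lambda x,y:(230+x/3.5-.36,190+y/3.5-.36)
zb=.1977-.054
l=onz(w,*g(81,180),zb+.008);r=onz(w,*g(527,180),zb+.008);print('ears',l,r,(l+r)/2,np.linalg.norm(r-l),np.degrees(np.arctan2(*(r-l)[1::-1])))
```

```text
UL [0.5134 0.1224 0.057 ]
UR [0.5602 0.1171 0.057 ]
LL [0.5111 0.081  0.057 ]
LR [0.5568 0.0783 0.057 ]
gl [0.4887 0.1044 0.057 ]
gr [0.5805 0.1017 0.057 ]
outer c [0.53508334 0.09955404] r 0.062430872528664375
corner mean [0.53534889 0.09970021 0.057     ] gap w 0.09180497283475851 [0.53461304 0.10303053 0.057     ]
diag 0.061895089759756876 134.56781743713103
diag 0.060937588868147805 36.329151450432484
caps [0.44410192 0.10628071 0.02      ] [0.62534678 0.09741874 0.02      ] -2.799248722711398 [0.53472435 0.10184973 0.02      ]
caps [0.4468852  0.10472587 0.03      ] [0.6219835  0.09616444 0.03      ] -2.799248722711398 [0.53443435 0.10044516 0.03      ]
ears [ 0.48421391 -0.01007248  0.1517    ] [ 0.56375128 -0.01247279  0.1517    ] [ 0.52398259 -0.01127263  0.1517    ] 0.07957358030389321 -1.7285679098003535
```

The seat centre is at about (0.535, 0.1005), with pipe axis at -2.8°. The gap is 92 mm and the claws 61 mm apart, which matches the description. The ears are centred at (0.524, -0.011) at -1.7°.

Call:
{"api": "carry_out", "payload": {
  "targets": [
    [[0.06, 0.5, 0, 0, 0, -0.01], [0.1, 0.9, 0, 0, 0, 0], [0.1, 0.9, 0, 0, 0, 0], [0.07, 0.9, 0, 0, 0, 0], [0.04, 0.53, 0, 0, 0, 0], [0, 0, 0, 0, 0, 0], [0, 0, 0, 0, 0, 0]]
  ]
}}

```text
clock: 8.0
eef_pos: [0.5347, 0.0998, 0.1976]
tool_rot: [-0.515, -0.484, 0.516, -0.485]
ft_force: [-0.5, -0.1, -2.4]
width: 0.0391
```

Call:
{"api": "carry_out", "payload": {
  "targets": [
    [[0, 0, -0.4, 0, 0, 0], [0, 0, -0.6, 0, 0, 0], [0, 0, -0.6, 0, 0, 0], [0, 0, -0.4, 0, 0, 0], [0, 0, -0.2, 0, 0, 0], [0, 0, 0, 0, 0, 0], [0, 0, 0, 0, 0, 0]]
  ]
}}

```text
clock: 8.88
eef_pos: [0.535, 0.1021, 0.1325]
tool_rot: [0.515, 0.484, -0.514, 0.485]
ft_force: [-0.7, 0.6, -2.4]
width: 0.0388
```

Run:
```python
from h import *
snap('wrist','w5');snap('side','s5');snap('scene','sc5')
st=env.sense();print(st['eef_pos'],st['width'],st['ft_force']);print(R.from_quat(st['tool_rot']).as_matrix().round(3))
crop('side0',0,0,1,1,1,'x');crop('s5',200,180,330,290,6,'c9');crop('sc5',320,110,440,215,5.5,'c10')
```

```text
[0.53489857 0.10205708 0.13246613] 0.03879541162274729 [ 0.00782214  0.49679532 -2.31284862]
[[ 0.001  0.998 -0.06 ]
 [ 0.    -0.06  -0.998]
 [-1.     0.001 -0.   ]]
```

View pics/w5.png

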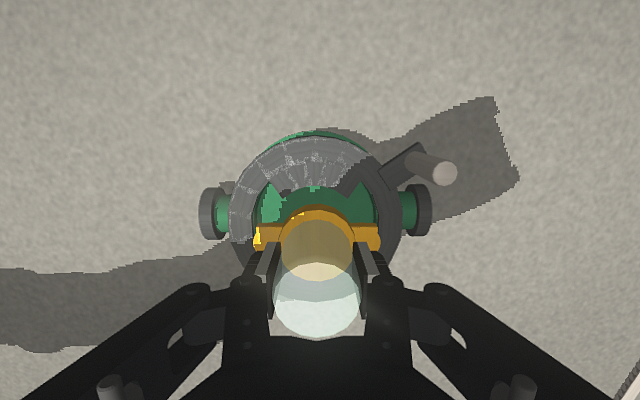

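View pics/c9.png

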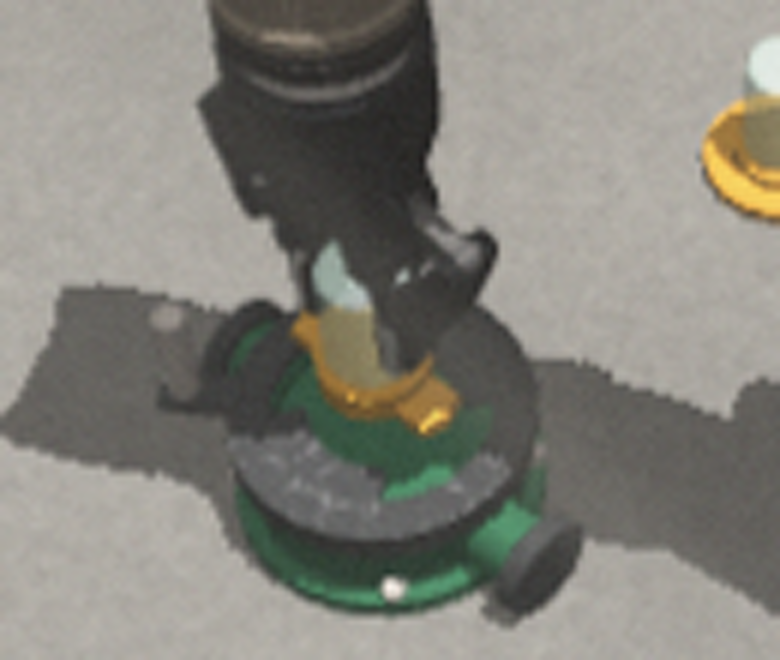

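View pics/c10.png

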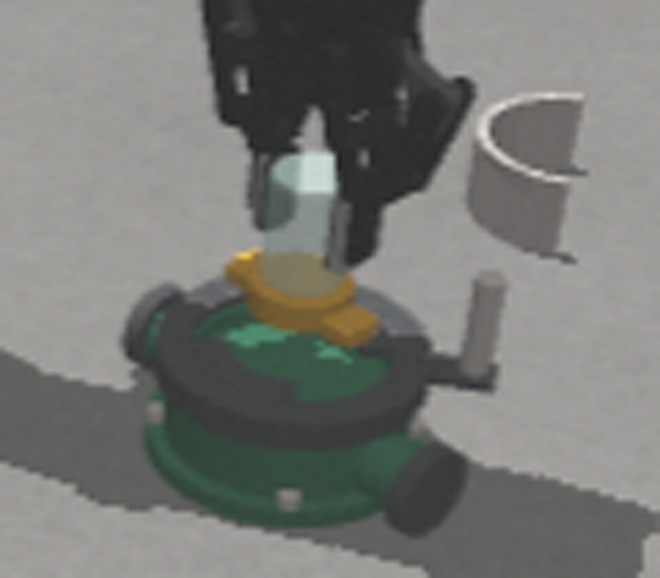

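The ears sit over the two gaps in all three views: the wrist view has them at (262,238) and (372,238), and the side crop agrees. I'll lower in stages and watch the force.

Call:
{"api": "carry_out", "payload": {
  "targets": [
    [[0, -0.04, -0.3, 0, 0, 0], [0, 0, -0.3, 0, 0, 0], [0, 0, -0.2, 0, 0, 0], [0, 0, -0.15, 0, 0, 0], [0, 0, 0, 0, 0, 0]]
  ]
}}

```text
clock: 9.65
eef_pos: [0.5341, 0.1007, 0.1028]
tool_rot: [-0.515, -0.485, 0.515, -0.485]
ft_force: [-0.9, -1.3, -2.0]
width: 0.0387
```

Call:
{"api": "carry_out", "payload": {
  "targets": [
    [[0, 0, -0.12, 0, 0, 0], [0, 0, -0.1, 0, 0, 0], [0, 0, 0, 0, 0, 0]]
  ]
}}

```text
clock: 10.02
eef_pos: [0.5342, 0.1006, 0.0965]
tool_rot: [-0.515, -0.485, 0.515, -0.485]
ft_force: [-0.8, -0.1, -2.2]
width: 0.0388
```

Run:
```python
from h import *
snap('wrist','w6');snap('side','s6');snap('scene','sc6')
st=env.sense();print(st['eef_pos'],st['width'],st['ft_force'])
crop('w6',190,110,440,350,2.4,'c13');crop('s6',200,180,330,290,6,'c11');crop('sc6',320,110,440,215,5.5,'c12')
```

```text
[0.53452543 0.10074739 0.09680528] 0.03895858465258655 [ 0.04239422 -0.17762476 -2.5446361 ]
```

View pics/c13.png

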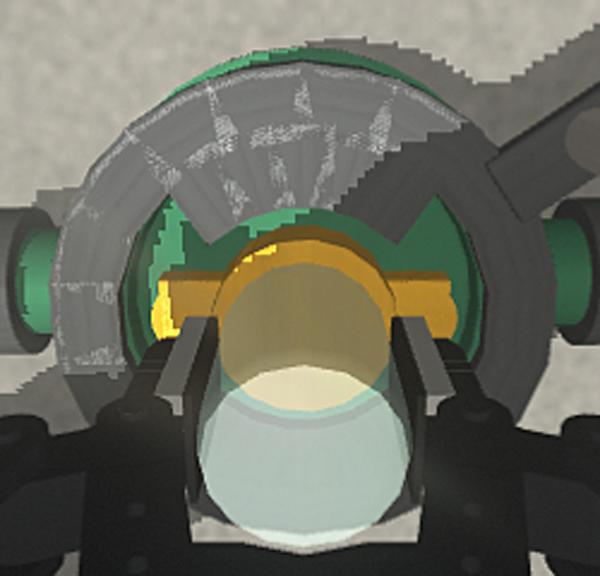

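View pics/c12.png

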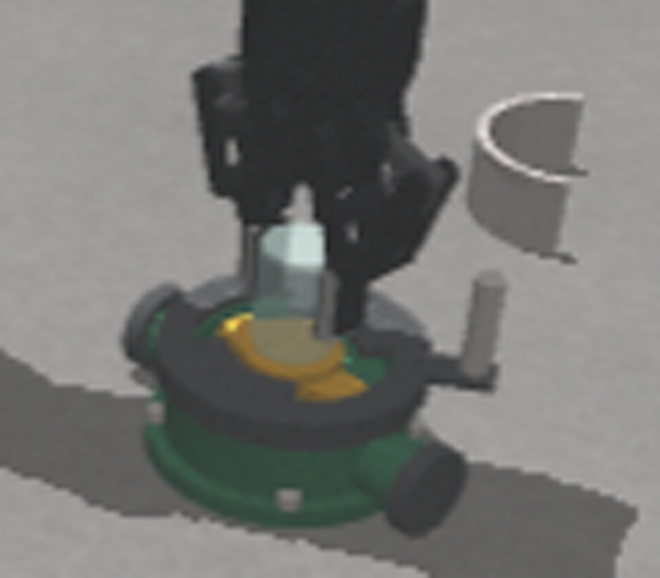

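The ears are inside the ring opening and clear of both claws. I'll go down the last ~2-3 mm to contact.

Call:
{"api": "carry_out", "payload": {
  "targets": [
    [[0.01, 0, -0.05, 0, 0, 0], [0, 0, -0.04, 0, 0, 0], [0, 0, 0, 0, 0, 0]]
  ]
}}

```text
clock: 10.55
eef_pos: [0.5348, 0.1007, 0.0942]
tool_rot: [0.515, 0.485, -0.515, 0.485]
ft_force: [-0.6, -0.1, -0.6]
width: 0.0388
```

Call:
{"api": "carry_out", "payload": {
  "targets": [
    [[0, 0, -0.03, 0, 0, 0], [0, 0, 0, 0, 0, 0]]
  ]
}}

```text
clock: 10.8
eef_pos: [0.5349, 0.1007, 0.0942]
tool_rot: [0.515, 0.484, -0.515, 0.485]
ft_force: [-1.4, -0.9, 4.8]
width: 0.0385
```

The force changed sign at TCP z=0.094, so the glass is resting on the seat. I'll release and rise.

Call:
{"api": "carry_out", "payload": {
  "targets": [
    [[0, 0, 0, 0, 0, 0], [0, 0, 0, 0, 0, 0], [0, 0, 0, 0, 0, 0], [0, 0, 0, 0, 0, 0], [0, 0, 0, 0, 0, 0]]
  ],
  "grip": 0
}}

```text
clock: 11.42
eef_pos: [0.5347, 0.1007, 0.093]
tool_rot: [-0.515, -0.485, 0.515, -0.485]
ft_force: [-0.0, 0.1, 0.1]
width: 0.0855
```

Call:
{"api": "carry_out", "payload": {
  "targets": [
    [[0, 0, 0.3, 0, 0, 0], [0, 0, 0.8, 0, 0, 0], [0, 0, 1, 0, 0, 0], [0, 0, 1, 0, 0, 0], [0, 0, 0.3, 0, 0, 0], [0, 0, 0, 0, 0, 0], [0, 0, 0, 0, 0, 0]]
  ]
}}

```text
clock: 12.3
eef_pos: [0.5339, 0.1003, 0.1937]
tool_rot: [-0.514, -0.485, 0.516, -0.484]
ft_force: [0.2, 0.3, -0.1]
width: 0.0855
```

Run:
```python
from h import *
snap('wrist','w7');snap('side','s7');snap('scene','sc7')
st=env.sense();print(st['eef_pos'],st['width'],st['ft_force'],st['joint_pos'].round(2))
crop('w7',190,110,470,350,2.4,'c14');crop('s7',200,180,330,290,6,'c15')
```

```text
[0.53403366 0.10049307 0.19386684] 0.08515477007423779 [-0.94898171  0.46655495 -0.32046375] [ 0.16  0.39 -0.5   1.61  0.2   1.2  -0.44]
```

View pics/c14.png

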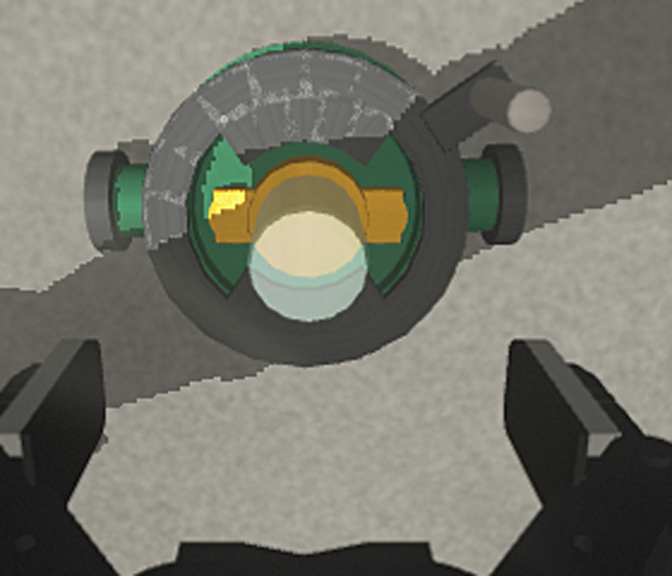

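View pics/c15.png

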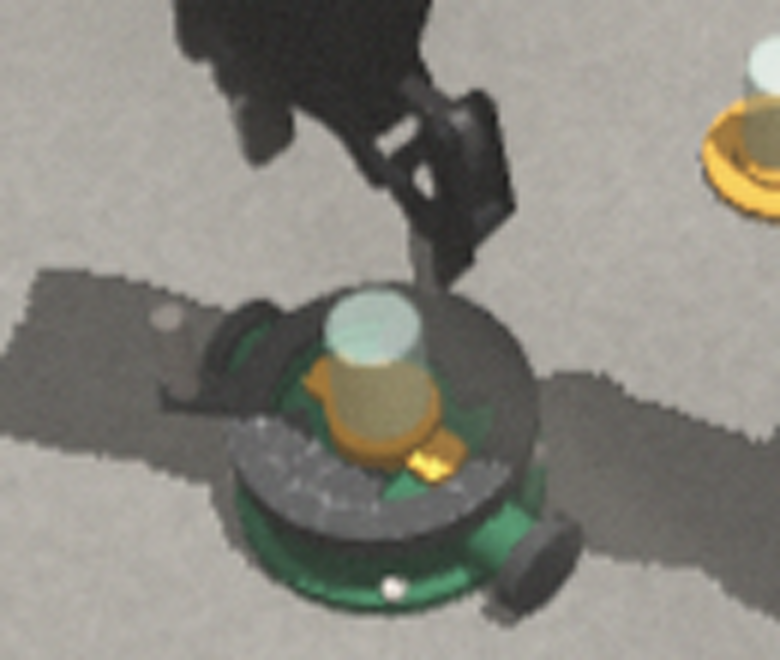

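The glass stands upright on the seat with both ears inside the gaps. The peg top is at (530,110) in the wrist crop. Next I'll work out the peg's position and the arc.

Run:
```python
from h import *
w=load('w7');d=load('s7')
q=lambda x,y:(190+x/2.4-.3,110+y/2.4-.3)
p=onz(w,*q(530,110),.107);print('peg',p)
print('glass top',onz(w,*q(308,266),.11)); l=onz(w,*q(209,217),.048);r=onz(w,*q(407,215),.048);print((l+r)/2,np.linalg.norm(l-r),np.degrees(np.arctan2(*(r-l)[1::-1])))
c=np.array([.535,.1005]);v=p[:2]-c;print(np.hypot(*v),np.degrees(np.arctan2(v[1],v[0])))
```

```text
peg [0.60423926 0.14475751 0.107     ]
glass top [0.53540313 0.10064005 0.11      ]
[0.53548717 0.09982578 0.048     ] 0.07937837795999832 -2.8182097166191302
0.08217543138947626 32.58658267659155
```

Call:
{"api": "carry_out", "payload": {
  "targets": [
    [[0.4, 0.25, 0, 0, 0, -0.05], [0.4, 0.25, 0, 0, 0, -0.05], [0.4, 0.25, 0, 0, 0, -0.05], [0.4, 0.25, 0, 0, 0, -0.05], [0.4, 0.25, 0, 0, 0, -0.05], [0.34, 0.22, 0, 0, 0, -0.05], [0, 0, 0, 0, 0, 0], [0, 0, 0, 0, 0, 0]]
  ],
  "grip": 0.6
}}

```text
clock: 13.45
eef_pos: [0.6044, 0.1444, 0.1945]
tool_rot: [-0.678, -0.199, 0.679, -0.199]
ft_force: [-0.2, -0.3, 1.0]
width: 0.0341
```

Run:
```python
from h import *
w=snap('wrist','w8')
st=env.sense();print(st['eef_pos'],st['width'],st['ft_force'],st['joint_pos'].round(2));M=R.from_quat(st['tool_rot']).as_matrix();print(np.degrees(np.arctan2(M[1,1],M[0,1])))
print(proj(w,[.6042,.1447,.107]))
```

```text
[0.60440514 0.14434244 0.19472636] 0.03420984600433817 [ 0.00865234  0.69697082 -1.02099476] [-0.07  0.51 -0.3   1.39  0.15  1.26 -1.38]
-57.36294883123028
[316.12648344 219.59233719]
```

View pics/w8.png

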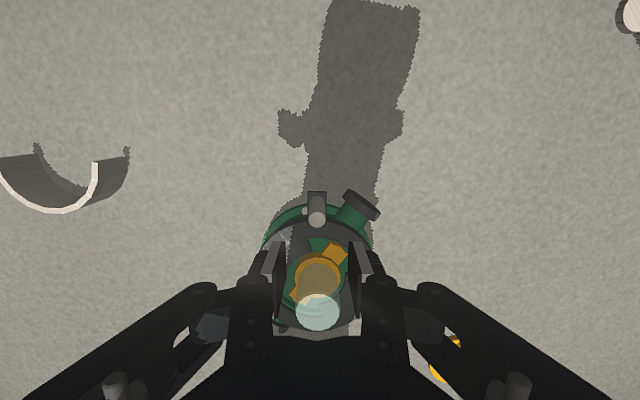

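The peg top at (316,218) matches the predicted (316,220), so it is centred between the jaws. I'll go down over it.

Call:
{"api": "carry_out", "payload": {
  "targets": [
    [[0, 0, -0.4, 0, 0, 0], [0, 0, -0.8, 0, 0, 0], [0, 0, -0.8, 0, 0, 0], [0, 0, -0.8, 0, 0, 0], [0, 0, -0.4, 0, 0, 0], [0, 0, -0.15, 0, 0, 0], [0, 0, 0, 0, 0, 0], [0, 0, 0, 0, 0, 0]]
  ]
}}

```text
clock: 14.5
eef_pos: [0.6057, 0.145, 0.0957]
tool_rot: [0.68, 0.198, -0.678, 0.198]
ft_force: [0.5, 0.6, 0.2]
width: 0.034
```

Run:
```python
from h import *
w=snap('wrist','w9')
print(env.sense()['eef_pos'],env.sense()['ft_force'])
# arc: TCP angle phi = peg angle - 7deg lead; steps of 7 deg
c=np.array([.535,.1005]);
for a0 in np.arange(32.5,-52,-7):
    f_=lambda a:c+.0822*np.array([np.cos(np.radians(a)),np.sin(np.radians(a))])
    print(a0,f_(a0).round(4),((f_(a0-7)-f_(a0))/.03).round(2))
```

```text
[0.60565166 0.14501893 0.09567533] [-0.04745116  0.2290245  -0.2460253 ]
32.5 [0.6043 0.1447] [ 0.16 -0.29]
25.5 [0.6092 0.1359] [ 0.13 -0.31]
18.5 [0.613  0.1266] [ 0.09 -0.32]
11.5 [0.6155 0.1169] [ 0.05 -0.33]
4.5 [0.6169 0.1069] [ 0.01 -0.33]
-2.5 [0.6171 0.0969] [-0.03 -0.33]
-9.5 [0.6161 0.0869] [-0.08 -0.33]
-16.5 [0.6138 0.0772] [-0.11 -0.31]
-23.5 [0.6104 0.0677] [-0.15 -0.3 ]
-30.5 [0.6058 0.0588] [-0.19 -0.28]
-37.5 [0.6002 0.0505] [-0.22 -0.25]
-44.5 [0.5936 0.0429] [-0.25 -0.22]
-51.5 [0.5862 0.0362] [-0.27 -0.19]
```

View pics/w9.png

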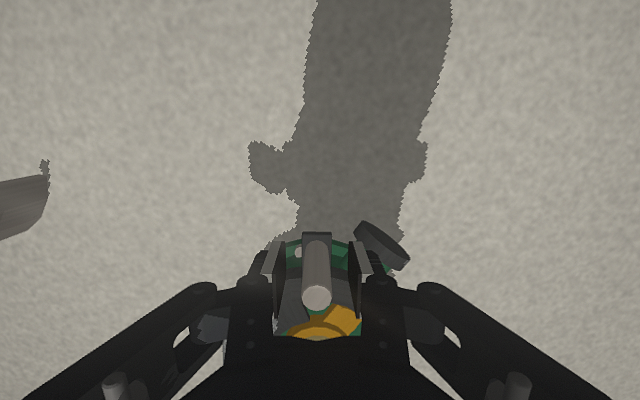

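The peg, top at (316,297), stands between the fingers. I'll start the clockwise arc.

Call:
{"api": "carry_out", "payload": {
  "targets": [
    [[0.08, -0.145, 0, 0, 0, 0], [0.08, -0.145, 0, 0, 0, 0], [0.065, -0.155, 0, 0, 0, -0.0195], [0.065, -0.155, 0, 0, 0, -0.0195], [0.045, -0.16, 0, 0, 0, -0.0195], [0.045, -0.16, 0, 0, 0, -0.0195], [0.025, -0.165, 0, 0, 0, -0.0195], [0.025, -0.165, 0, 0, 0, -0.0195], [0.005, -0.165, -0.02, 0, 0, -0.0195], [0.005, -0.165, -0.02, 0, 0, -0.0195]]
  ]
}}

```text
clock: 15.8
eef_pos: [0.6177, 0.0982, 0.0935]
tool_rot: [-0.706, -0.028, 0.707, -0.026]
ft_force: [-0.3, 1.6, 1.2]
width: 0.0339
```

Run:
```python
from h import *
w=snap('wrist','w10');snap('side','s10')
st=env.sense();print(st['eef_pos'],st['ft_force'],st['width'],st['wrist_torque'],st['joint_pos'].round(2))
crop('w10',190,180,450,350,2.8,'c16');crop('s10',190,180,320,290,6,'c17')
```

```text
[0.61798194 0.0970703  0.09341408] [-0.0626777   0.24289225 -0.91276359] 0.034179705045412324 [0.05740561 0.0683114  0.03805562] [-0.07  0.6  -0.16  1.5   0.11  1.05 -1.76]
```

View pics/c16.png

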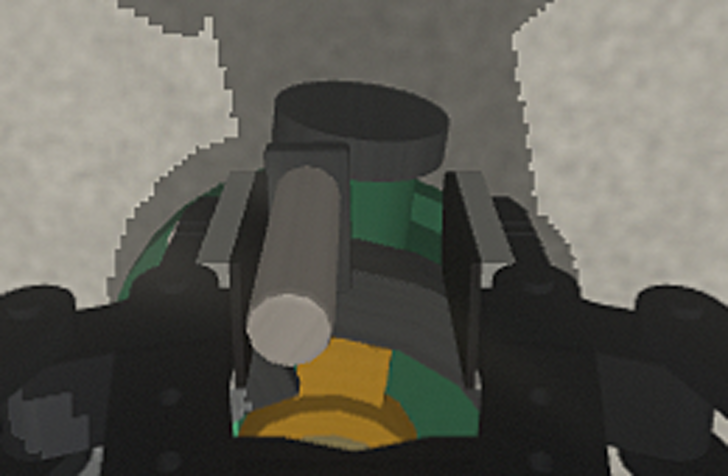

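View pics/c17.png

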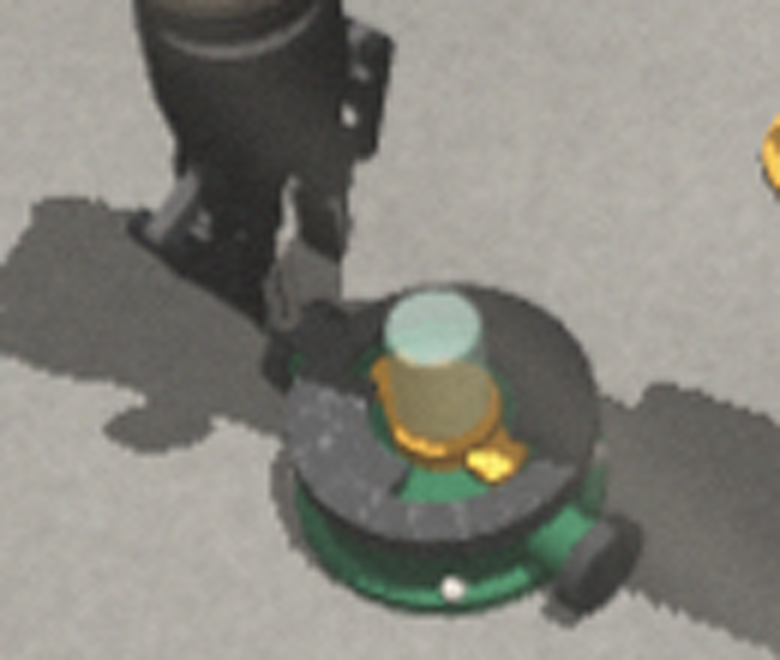

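The left finger is driving the peg, the ring is turning, and the glass has stayed put. I'll continue.

Call:
{"api": "carry_out", "payload": {
  "targets": [
    [[-0.015, -0.165, 0, 0, 0, -0.0195], [-0.015, -0.165, 0, 0, 0, -0.0195], [-0.04, -0.165, -0.01, 0, 0, -0.0195], [-0.04, -0.165, -0.01, 0, 0, -0.0195], [-0.055, -0.155, -0.01, 0, 0, -0.0195], [-0.055, -0.155, -0.01, 0, 0, -0.0195], [-0.075, -0.15, 0, 0, 0, -0.0195], [-0.075, -0.15, 0, 0, 0, -0.0195]]
  ]
}}

```text
clock: 16.9
eef_pos: [0.6073, 0.0603, 0.0923]
tool_rot: [0.692, -0.144, -0.692, -0.145]
ft_force: [-0.6, 2.3, -0.4]
width: 0.0342
```

Call:
{"api": "carry_out", "payload": {
  "targets": [
    [[-0.095, -0.14, 0, 0, 0, -0.0195], [-0.095, -0.14, 0, 0, 0, -0.0195]]
  ]
}}

```text
clock: 17.15
eef_pos: [0.6018, 0.0516, 0.0921]
tool_rot: [0.682, -0.186, -0.682, -0.187]
ft_force: [0.8, 1.7, -0.9]
width: 0.0344
```

Call:
{"api": "carry_out", "payload": {
  "targets": [
    [[-0.05, -0.065, 0, 0, 0, -0.01], [-0.05, -0.065, 0, 0, 0, -0.01]]
  ]
}}

```text
clock: 17.4
eef_pos: [0.5985, 0.0474, 0.0921]
tool_rot: [0.676, -0.208, -0.676, -0.208]
ft_force: [0.6, 1.1, -1.4]
width: 0.0341
```

Run:
```python
from h import *
w=snap('wrist','w11');snap('side','s11');snap('scene','sc11')
st=env.sense();p=st['eef_pos'];print(p,st['ft_force'],st['width'],st['wrist_torque'],st['joint_pos'].round(2))
print('tcp ang',np.degrees(np.arctan2(p[1]-.1005,p[0]-.535)),np.hypot(p[1]-.1005,p[0]-.535))
crop('w11',190,180,450,350,2.8,'c18');crop('s11',190,180,320,290,6,'c19')
```

```text
[0.59832358 0.04689545 0.09221839] [ 0.06282402  1.39687533 -0.58102139] 0.03439940332959523 [ 0.15941904 -0.07534504 -0.05217885] [-0.1   0.55 -0.    1.58  0.    1.01 -2.28]
tcp ang -40.24851937201527 0.0829657970165929
```

View pics/c18.png

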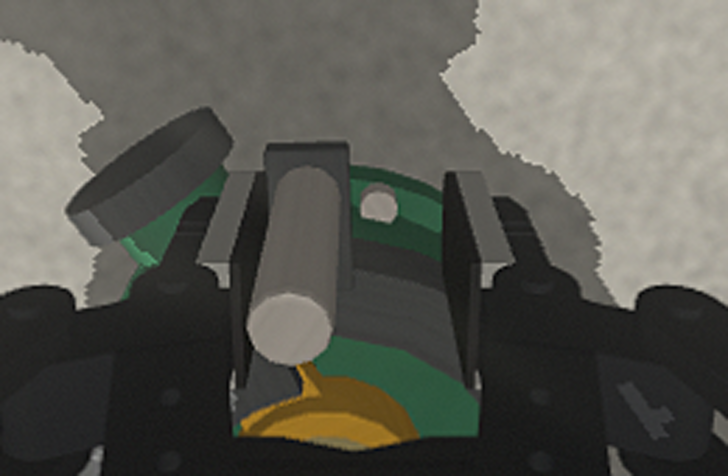

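View pics/c19.png

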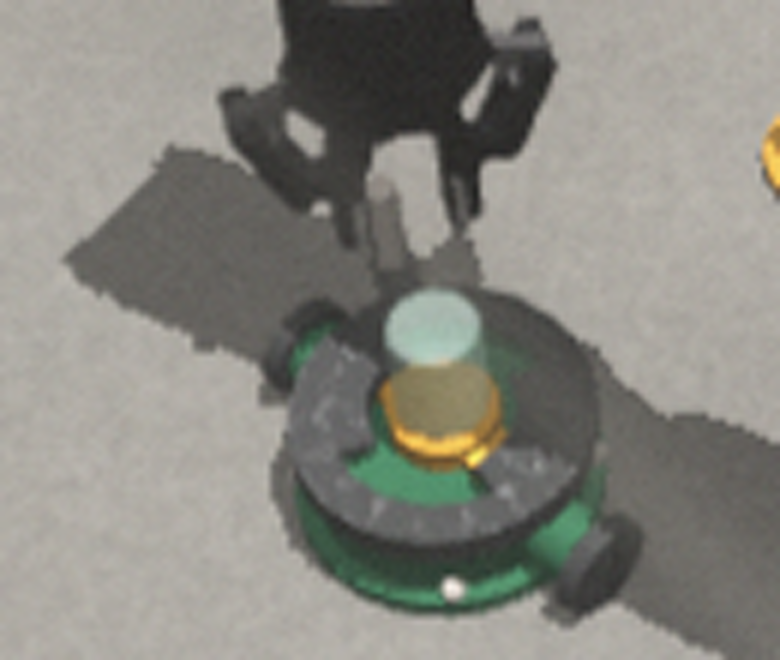

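The claws now cover the ears and the peg is about 4° short of the stop. I'll take small steps until the force rises.

Call:
{"api": "carry_out", "payload": {
  "targets": [
    [[-0.04, -0.04, 0, 0, 0, -0.007], [-0.04, -0.04, 0, 0, 0, -0.007]]
  ]
}}

```text
clock: 17.8
eef_pos: [0.5961, 0.0446, 0.0922]
tool_rot: [0.671, -0.223, -0.671, -0.223]
ft_force: [2.0, 1.1, -1.0]
width: 0.0341
```

Call:
{"api": "carry_out", "payload": {
  "targets": [
    [[-0.04, -0.04, 0, 0, 0, -0.007], [-0.04, -0.04, 0, 0, 0, -0.007]]
  ]
}}

```text
clock: 18.05
eef_pos: [0.5936, 0.0421, 0.0923]
tool_rot: [0.666, -0.238, -0.666, -0.238]
ft_force: [2.3, 2.9, -1.8]
width: 0.0343
```

Call:
{"api": "carry_out", "payload": {
  "targets": [
    [[-0.03, -0.025, 0, 0, 0, -0.004], [0, 0, 0, 0, 0, 0]]
  ]
}}

```text
clock: 18.3
eef_pos: [0.5934, 0.0422, 0.0924]
tool_rot: [0.665, -0.241, -0.664, -0.242]
ft_force: [5.2, 3.0, -3.2]
width: 0.0344
```

Call:
{"api": "carry_out", "payload": {
  "targets": [
    [[-0.03, -0.03, 0, 0, 0, 0], [0, 0, 0, 0, 0, 0]]
  ]
}}

```text
clock: 18.55
eef_pos: [0.5932, 0.042, 0.0924]
tool_rot: [0.666, -0.24, -0.664, -0.243]
ft_force: [6.2, 4.1, -4.7]
width: 0.0343
```

Run:
```python
from h import *
w=snap('wrist','w12');snap('side','s12')
st=env.sense();p=st['eef_pos'];print(p,st['ft_force'],st['width'])
print('tcp ang',np.degrees(np.arctan2(p[1]-.1005,p[0]-.535)),np.hypot(p[1]-.1005,p[0]-.535))
crop('w12',190,180,450,350,2.8,'c20');crop('s12',190,180,320,290,6,'c21')
```

```text
[0.59324821 0.04205023 0.09245771] [ 5.01243852  3.30017254 -4.63203326] 0.033945475378340605
tcp ang -45.09895791972419 0.08251805441041582
```

View pics/c20.png

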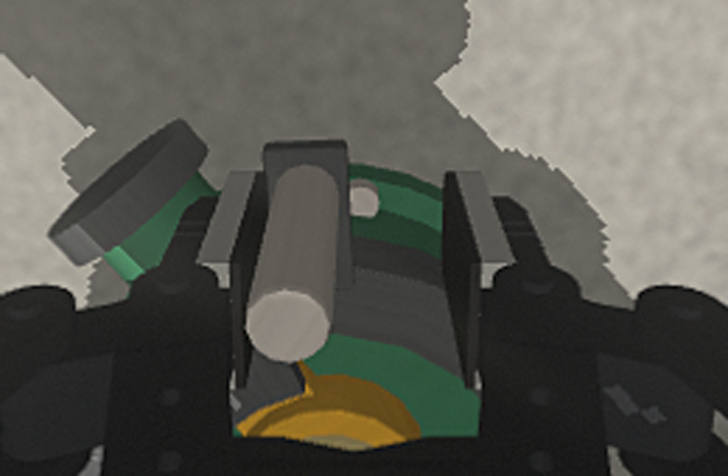

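The tool stalled while the force grew to about 7 N, with the peg at about -38°, which is the closed angle. I'll back off the peg, rise clear, and inspect.

Call:
{"api": "carry_out", "payload": {
  "targets": [
    [[0.1, 0.1, 0, 0, 0, 0], [0.12, 0.12, 0, 0, 0, 0], [0.08, 0.08, 0, 0, 0, 0], [0, 0, 0, 0, 0, 0], [0, 0, 0.3, 0, 0, 0], [0, 0, 0.8, 0, 0, 0], [0, 0, 1, 0, 0, 0], [0, 0, 1, 0, 0, 0], [0, 0, 1, 0, 0, 0], [0, 0, 0.5, 0, 0, 0]]
  ]
}}

```text
clock: 19.9
eef_pos: [0.6016, 0.0493, 0.2329]
tool_rot: [0.666, -0.241, -0.663, -0.242]
ft_force: [-0.1, -0.5, 0.2]
width: 0.0346
```

Call:
{"api": "carry_out", "payload": {
  "targets": [
    [[0, -0.9, 0.3, 0, 0, 0.05], [0, -0.9, 0.2, 0, 0, 0.05], [0, -0.9, 0, 0, 0, 0.05], [0, -0.9, 0, 0, 0, 0.05], [0, -0.6, 0, 0, 0, 0.05], [0, 0, 0, 0, 0, 0.05], [0, 0, 0, 0, 0, 0.05], [0, 0, 0, 0, 0, 0.05], [0, 0, 0, 0, 0, 0.05], [0, 0, 0, 0, 0, 0]]
  ]
}}

```text
clock: 21.15
eef_pos: [0.6003, -0.0767, 0.2447]
tool_rot: [-0.662, -0.247, 0.663, -0.247]
ft_force: [-0.7, 0.8, -0.5]
width: 0.0341
```

Run:
```python
from h import *
snap('wrist','w13');snap('side','s13');snap('scene','sc13')
st=env.sense();p=st['eef_pos'];print(p,st['ft_force'],st['clock'])
crop('s13',200,190,310,290,7,'c22');crop('sc13',330,130,425,215,8,'c23')
```

```text
[ 0.60052689 -0.07658931  0.24497286] [ 0.61429507 -0.38321165 -0.28454495] 21.3
```

View pics/w13.png

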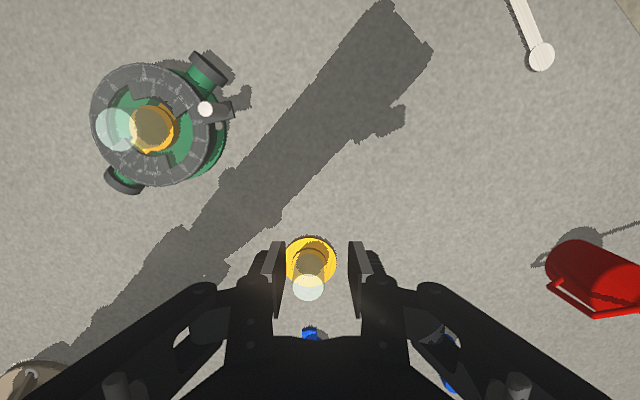

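View pics/c22.png

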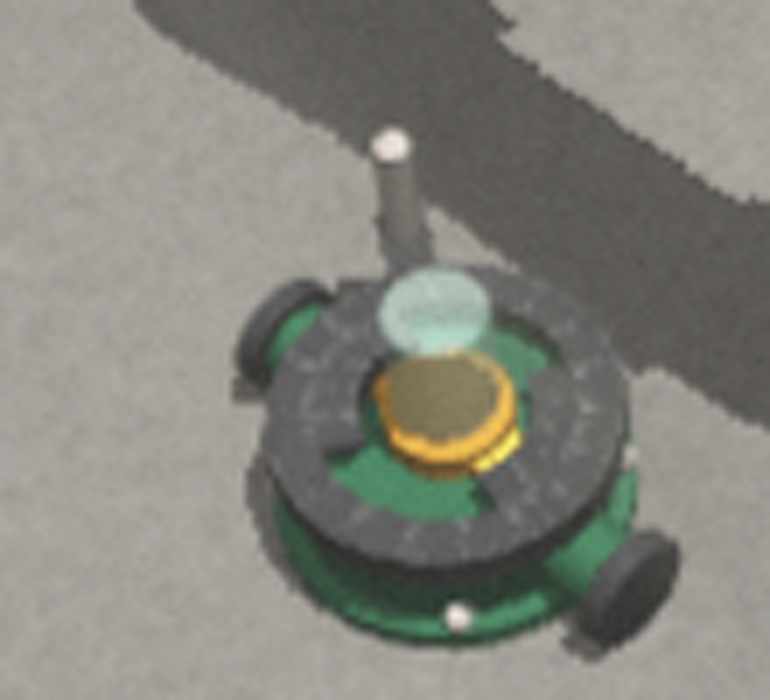

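View pics/c23.png

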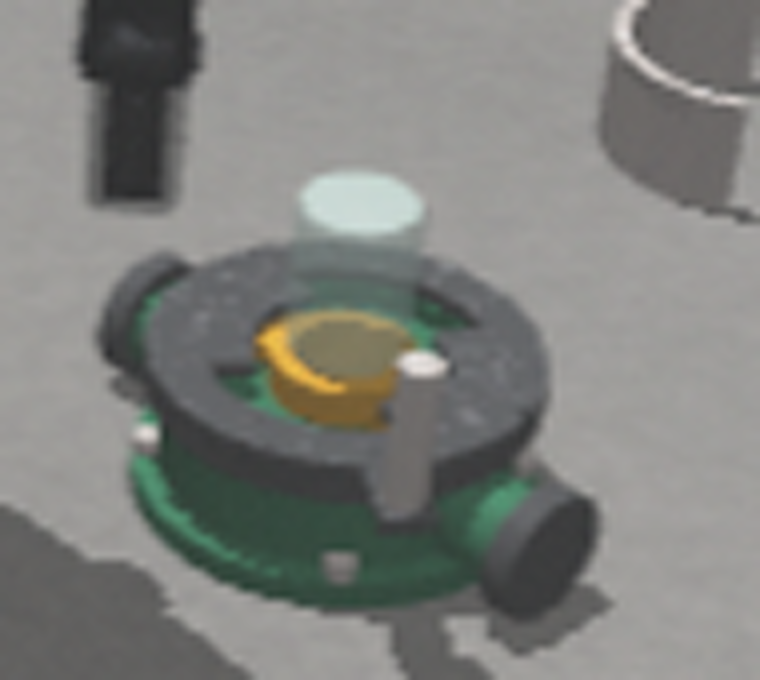

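The ring holds both ears down, the glass is upright and the tool is clear. One numeric check of the peg angle remains.

Run:
```python
from h import *
w=load('w13');s=load('sc13');d=load('s13')
for c,u,v,off in((w,205,109,0),(s,330+420/8,130+363/8,0),(d,200+391/7,190+145/7,0)):
    p=onz(c,u,v,.104);print(p.round(4))
# bias removal: same-camera glass top
for c,pk,gk in((w,(205,109),(116,129)),(s,(382.2,175),(330+361/8,130+203/8)),(d,(255.6,210.4),(200+436/7,190+311/7))):
    a=onz(c,*pk,.104)-onz(c,*gk,.11);print(np.hypot(*a[:2]),np.degrees(np.arctan2(a[1],a[0])))
```

```text
[0.5997 0.0506 0.104 ]
[0.6008 0.0504 0.104 ]
[0.5942 0.0528 0.104 ]
0.07912091507402275 -37.29500261631744
0.07621090922164166 -37.02637342504767
0.08157587475548561 -36.26333772431381
```

```bash
python3 -c "
from cell import env
print(env.sign_off())"
```

```text
the job is handed in; nothing more can be done
None
```

The two-eared glass is in the sight housing, with the ring turned clockwise to its stop. I let go and handed the job in at about 21 s. The round-flange glass and the blue look-alikes were not touched.

- **Seating:** the last pictures show the glass upright on the seat, with the ring's claws over both ears.
- **Ring at its stop:** the tool stopped moving while the push rose to about 7 N, which is above the 2–3 N advised. By tool position, the peg was then at about -38°, where it should be when closed.
- **After letting go:** the three cameras put the peg at -36° to -37°, against -37.8° expected. They also gave its distance from the axis as 76–82 mm (true value 82 mm), so I took the 1–1.5° difference as picture-reading error.
- **Camera disagreement:** early on, the scene and side cameras differed by up to about 1 cm on the same points. I relied on the wrist camera for the final positions.

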